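Set the order counter to 42

ROBOT

A 7-joint arm with a two-finger parallel gripper is mounted at the origin on a cart in front of the work surface, level with it; the furniture and walls round the work are solid. World frame = base frame: x ahead of the robot, y to its left, z up, the work surface at z = 0. Lengths are in m, angles in rad, forces in N, time in s.
With the tool pointing down it reaches from about 0.35 to 0.9 m from the base axis. Payload 8.1 kg.
Tool frame: the origin (TCP) lies midway between the tips of the shut fingers; the grasp point (between the pads) lies 19 mm behind it; z points along the fingers, y is the line along which they close (so a half turn about z gives the same grasp; the last joint's range is limited). The gripper opens to 92 mm and grips with 3 to 60 N. Pads are 19 mm wide; open, the fingers measure 130 mm over their backs; the gripper's body (75 mm by 190 mm) begins 47 mm behind the grasp point.
Start: joints at [1.054, 0.434, 0.025, 1.573, -0.012, 1.134, -0.075], TCP at [0.251, -0.572, 0.227] pointing down, gripper open.
Joint ranges: [-2.62, 2.62], [-0.44, 2.09], [-1.27, 1.32], [0.08, 2.57], [-1.32, 4.46], [0.12, 2], [-2.74, 2.74]. Speed limits (rad/s): [2.22, 2.22, 3.01, 3.01, 3.14, 3.14, 3.14].

INTERFACE

Orientations are given as a rotation vector (axis times angle).
In Python, from cell import observe, get_image, camera_model, sign_off, recognise, silhouettes gives the robot as it stands.
- The arm moves only by the tool apply_moves, never from a script. Its argument "motion" is a list of rows, each an object of numbers: "x", "y", "z": the shift along the world's x, y, z in cm; "yaw": the turn about the world's z in degrees; "hand": the opening, from -1 (shut) to 1 (fully open), so that 0 is half open. In form: [{"x": .., "y": .., "z": .., "yaw": .., "hand": ..}, ...]. A call has 1 to 10 rows; each row is the pose to reach, as a shift and turn from the pose commanded when the call began; what a row does not reach only later rows make up. A row lasts 1/8 s, in which the tool goes at most 62.5 mm and 10.7 degrees, less where a joint would pass 70% of its speed; a pose out of reach is approached as far as the arm can. A call with a gripper value outside its range is refused whole. The fingers move at their own pace and stop on an object; "newtons" is the grip in N (left out, the last holds). Time passes only in rows, so rows that repeat a pose let the fingers close. It gives the time, the measured TCP pose, the force, the opening and the grip force at its end, in the units of the state.
- observe(): the state, without advancing time (a new reading comes with each control period).
- get_image(name): name is "scene" or "top"; returns the picture (480x640x3 uint8, blue, green, red); there is no depth.
- camera_model(name): a dict with "camera_matrix" (3x3 intrinsics, pixels), "k1" (the pictures are not rectified: a ray, as slopes to the right and down, at radius r is drawn at 1 + k1 r^2 times it, then the intrinsics apply), "T" (4x4, takes a point from camera to world coordinates). Camera axes: x right, y up, looking along -z (the intrinsics and any distortion apply to the point x, -y, -z); pixel columns grow to the right and rows downward; lengths in m; the calibration is good to about 2 mm. A picture is of the moment at which its call begins. camera_model takes no time and is no camera call.
- sign_off(): hands the job in; it is judged then, once.
Trained networks look in the newest picture that a camera, given by its name, has taken for a name from the list of things; names that differ only in an ending like _2 or _b are one class to them, and where a whole thing is asked for, a point or a joint stands for the part that bears it (a point fixed in the world has none). Each returns a list of dicts, best first, with "p" (0 to 1); they miss things now and then, are a little off and sometimes report something else, mostly with a low value. They report only what shows in the picture. A call takes as long as a camera call.
- recognise(query, camera): "rect" ([left, top, right, bottom] in pixels, round what is visible of it).
- silhouettes(query, camera): "mask" (480x640 bool, what is visible of it) and "rect" ([left, top, right, bottom] in pixels, round what is visible of it).
The state is a dict: "clock": time; "joints": joint angles; "dq": joint speeds; "joint_efforts": joint torques, N m; "position": TCP position; "ee_rot": TCP orientation; "force": force on the tool from outside, world axes, zero at the start; "ft_torque": the same for the moment, N m; "width": opening from 0.0 (shut) to 1.0 (fully open); "gripper_force": force on a finger pad.
Only numpy, scipy, OpenCV 4.12 (cv2) and the standard library are available. Lean on these libraries where they do the work, as an engineer would, in place of code of your own. Each camera call takes 0.05 s, during which the arm holds its last target. There are 200 camera calls.

TASK

Order 42 is ready: on the order counter, roll the two ivory thumbwheels so that the left one (as the robot sees it) shows four dots on top and the right one of the two shows two dots on top, each dotted face lying level and in line with the orange pointers. Leave the red till wheel at the right end of the row as it is.

Things in the scene. Friction and masses are not known exactly. Their poses are not given: they have to be found in the camera images.
- order_counter: Dark grey device fixed to the worktop, 140 x 228 x 130 mm high, with three thumbwheels in a row. Origin: centre of underside; z up, x away from the robot, y left along the row (yaw varies up to 17 degrees). Grey cheeks between the wheels are 78 mm high, their orange pointers at x = 0 reach 90 mm. A closed fingertip lowered beside a rib to 110 mm above the worktop clears hub and cheeks.
- units_axle (a point): Centre of the middle wheel on the common axle (along y), 68 mm above the worktop; the other wheel centres are 72 mm to either side. Wheels are alike: 40 mm wide, hub radius 37 mm, five radial ribs 7 mm thick, as wide as the wheel, reaching radius 62 mm, 72 degrees apart; between them flat faces with 1 to 5 dots. Pushing a rib level along x rolls the wheel; it needs 1 to 3 N.
- tens_wheel (a joint): Left ivory wheel (black dots, tan ribs). Angle, rad: one dot on top at 0, 1.257 more for each further dot (4 dots 3.770); grows as its top rolls away from the robot (+x). Ribs stand at angle + 0.628 + multiples of 1.257 from straight up, counted towards +x. Stops at -0.3 and 5.33: it does not roll round from five to one. No clicks, stays where left. Starts below 4 dots, at 2.42 to 3.17.
- units_wheel (a joint): Middle wheel of the row, the right one of the two ivory ones; same build, stops and angle meaning as tens_wheel (2 dots 1.257). It starts above 2 dots, at 1.86 to 2.61.
- till_wheel (a joint): Red wheel with white dots at the right end of the row; same build and angle meaning. It shows three dots (about 2.513) and is to stay so.

How it is judged:
At the end, for the whole second after the job is handed in: The left ivory wheel stands within 0.25 rad (14 degrees) of four dots and the right ivory wheel within 0.25 rad of two dots, both at rest; the red till wheel is still within 0.25 rad of three dots (value of joint tens_wheel between 3.52 and 4.02 rad and value of joint units_wheel between 1.007 and 1.507 rad and value of joint till_wheel between 2.263 and 2.763 rad and velocity of joint tens_wheel between -0.05 and 0.05 rad/s and velocity of joint units_wheel between -0.05 and 0.05 rad/s); the robot touches nothing.
It fails at once if the red till wheel is rolled away from three dots (by more than 0.25 rad) (value of joint till_wheel below 2.263 rad or value of joint till_wheel above 2.763 rad).
It also fails if it takes over 43 s, if anything falls off the work surface, if the arm or the gripper's body presses on something with over 40 N, if the wrist force passes 120 N, or if a joint passes its speed limit or range.

## Working session

There is one attempt and no reset: what is moved stays moved. The work goes in short steps, Python scripts to look and compute and a tool call to move; the robot and the scene stay as the last step left them, time stands still between calls to the robot, and variables do not carry over. Pictures are saved under pics/ and viewed, at most 10 in all, crops included, and the job is handed in when it is done.

Besides the shell and the picture viewer there is one more tool, called after ">>>" as a command line: name --argument value ..., lists and objects as JSON in quotes. apply_moves: Moves the arm, as the interface text tells. Its arguments: {"type":"object","properties":{"motion":{"type":"array","items":{"type":"object","properties":{"x":{"type":"number"},"y":{"type":"number"},"z":{"type":"number"},"yaw":{"type":"number"},"hand":{"type":"number"}}}},"newtons":{"type":"number"}},"required":["motion"]}

```bash
mkdir -p pics
python3 - <<'E'
from cell import *
import cv2
s=observe();print(s)
for c in("scene","top"):
    im=get_image(c);cv2.imwrite(f"pics/{c}0.png",im)
    m=camera_model(c);print(c,m)
    for q in("order_counter","tens_wheel","units_wheel","till_wheel"):
        print(q,[(round(r["p"],2),r["rect"]) for r in recognise(q,c)[:3]])
E
```

```text
{'clock': 0.0, 'joints': array([ 1.05437196,  0.43525039,  0.02497643,  1.57410124, -0.01162842,
        1.13396917, -0.07512202]), 'dq': array([ 0.00085708, -0.0001973 ,  0.00035233,  0.00029549,  0.00079617,
        0.00035358, -0.00305143]), 'joint_efforts': array([-3.57540257e-04, -6.67848945e+01,  9.84711796e-01, -3.14456463e+01,
       -6.05689245e-02,  4.24838613e-02,  1.96864357e-04]), 'position': array([ 0.25107217, -0.57179988,  0.22592637]), 'ee_rot': array([-3.07312918e+00, -6.44928672e-01,  6.93711696e-04]), 'force': array([-0.37253821,  0.8063948 , -0.24017216]), 'ft_torque': array([-0.03416927,  0.02365443,  0.00742321]), 'gripper_force': 0.0, 'width': 1.0000896419935432}
scene {'camera_matrix': array([[535.92804567,   0.        , 327.0020252 ],
       [  0.        , 535.92804567, 236.09572294],
       [  0.        ,   0.        ,   1.        ]]), 'k1': -0.04115032930173095, 'T': array([[-0.68520179,  0.33814133, -0.64510383,  0.01634453],
       [-0.72819388, -0.33656793,  0.59703912,  0.45192581],
       [-0.01523766,  0.87885293,  0.4768494 ,  0.46526189],
       [ 
[... 313 characters left out ...]
 , 315.92808861],
       [  0.        , 548.89390736, 239.63169053],
       [  0.        ,   0.        ,   1.        ]]), 'k1': -0.12535393463943653, 'T': array([[-8.56044039e-04,  9.95606740e-01, -9.36295161e-02,
         4.85099053e-01],
       [-9.99205576e-01, -4.58211264e-03, -3.95881385e-02,
        -8.22107653e-02],
       [-3.98432385e-02,  9.35212454e-02,  9.94819729e-01,
         9.28459523e-01],
       [ 0.00000000e+00,  0.00000000e+00,  0.00000000e+00,
         1.00000000e+00]])}
order_counter [(0.89, [246.0, 183.1, 398.6, 300.9])]
tens_wheel [(0.89, [252.4, 190.3, 294.8, 267.3])]
units_wheel [(0.67, [297.9, 199.0, 342.1, 271.3])]
till_wheel [(0.89, [341.9, 216.9, 383.4, 291.9])]
```

Run:
```python
import cv2
for c in("scene","top"):
    im=cv2.imread(f"pics/{c}0.png")[170:320,230:420]
    cv2.imwrite(f"pics/{c}0c.png",cv2.resize(im,None,fx=4,fy=4,interpolation=cv2.INTER_CUBIC))
```

```text
(no output)
```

View pics/scene0c.png

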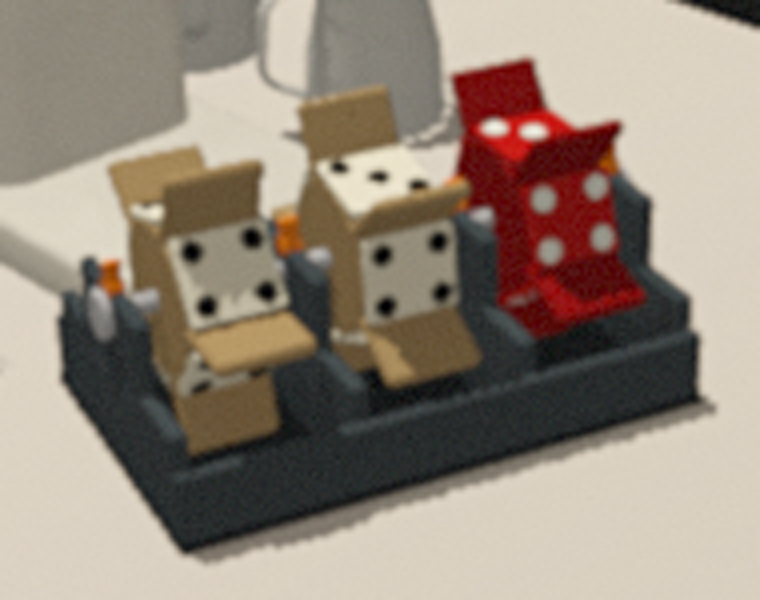

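View pics/top0c.png

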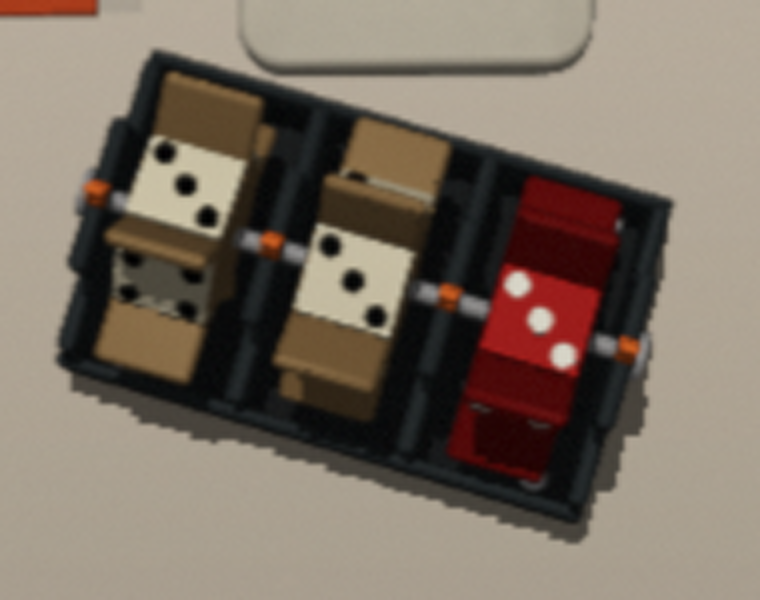

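View pics/top0.png

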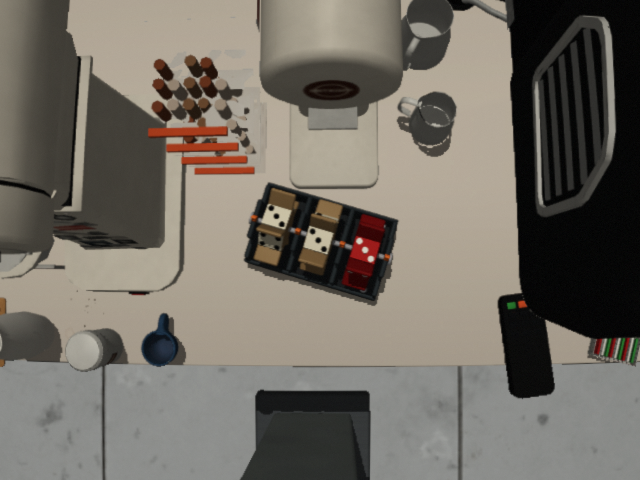

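```bash
cat > h.py <<'E'
import numpy as np,cv2
from cell import camera_model
def cam(c):
    m=camera_model(c);F=np.diag([1,-1,-1.]);R=m["T"][:3,:3]@F;return m["camera_matrix"],np.array([m["k1"],0,0,0,0]),R,m["T"][:3,3]
def proj(P,c):
    K,d,R,t=cam(c);return cv2.projectPoints(np.array(P,float).reshape(-1,1,3),cv2.Rodrigues(R.T)[0],-R.T@t,K,d)[0][:,0]
def atz(px,z,c):
    K,d,R,t=cam(c);u=cv2.undistortPoints(np.array(px,float).reshape(-1,1,2),K,d)[:,0]
    r=np.c_[u,np.ones(len(u))]@R.T;return t+r*((z-t[2])/r[:,2])[:,None]
def wheelpt(O,yaw,dy,phi,r,w=0):
    c,s=np.cos(yaw),np.sin(yaw);x=r*np.sin(phi);y=dy+w
    return [O[0]+c*x-s*y,O[1]+s*x+c*y,.068+r*np.cos(phi)]
E
cat > a.py <<'E'
from h import *
from scipy.optimize import minimize_scalar
p=np.array([[97,192],[271,243],[449,297],[627,349]])/4+[230,170]
W=atz(p,.087,"top");d=W[0]-W[3];yaw=np.arctan2(-d[0],d[1]);O=W.mean(0)
print(W.round(4),O.round(4),np.degrees(yaw),np.linalg.norm(d))
for n,dy,q in(("tens",.072,(186,184)),("units",0,(353,280)),("till",-.072,(540,320))):
    q=np.array(q)/4+[230,170]
    f=lambda ph:np.sum((proj([wheelpt(O,yaw,dy,ph,.037)],"top")[0]-q)**2)
    r=minimize_scalar(f,bounds=(-.9,.9),method="bounded");print(n,2.513+r.x,r.fun**.5)
E
python3 a.py
```

```text
[[ 0.5986  0.0473  0.087 ]
 [ 0.5782 -0.0206  0.087 ]
 [ 0.557  -0.0892  0.087 ]
 [ 0.5367 -0.1573  0.087 ]] [ 0.5676 -0.0549  0.087 ] -16.82446070167875 0.2137530129534214
tens 2.8215253917049767 0.015311406800653656
units 2.3533187085368663 0.2177417505296297
till 2.50386607264813 0.4147690962851133
```

View pics/scene0.png

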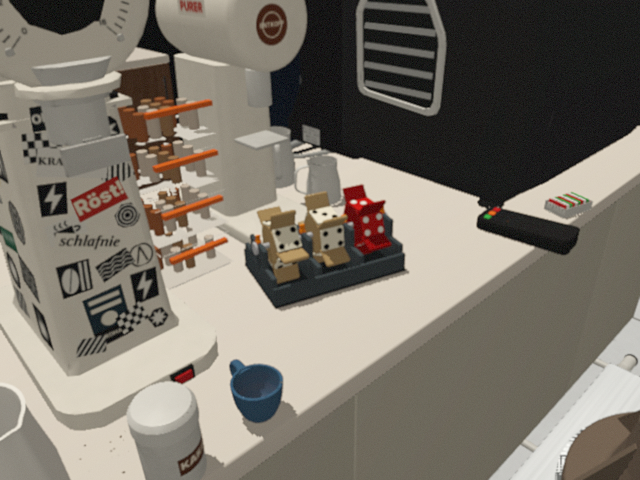

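Run:
```python
from h import *
O=np.array([.5676,-.0549]);c,s=np.cos(np.radians(-16.82)),np.sin(np.radians(-16.82))
for n,x,y in(("tensA",-.05,.072),("tensEnd",.0165,.072),("unitsA",.055,0),("unitsEnd",-.0165,0)):
    print(n,(O+[c*x-s*y,s*x+c*y]).round(4))
```

```text
tensA [0.5406 0.0285]
tensEnd [0.6042 0.0092]
unitsA [ 0.6202 -0.0708]
unitsEnd [ 0.5518 -0.0501]
```

Run:
```python
from h import *
def tri(a,b):
    K,d,R,t=cam("scene");p=[];A=np.zeros((3,3));v=np.zeros(3)
    for c,q in(("scene",a),("top",b)):
        t=cam(c)[3];r=atz([q],0,c)[0]-t;r/=np.linalg.norm(r);M=np.eye(3)-np.outer(r,r);A+=M;v+=M@t
    return np.linalg.solve(A,v)
print(tri((271,25),(331,91)))
for z in(.3,.35,.4,.45): print(z,atz([(331,105)],z,"top"))
```

```text
[ 0.69938513 -0.07475869  0.36308859]
0.3 [[ 0.70456483 -0.07523099  0.3       ]]
0.35 [[ 0.68710422 -0.0757863   0.35      ]]
0.4 [[ 0.6696436  -0.07634161  0.4       ]]
0.45 [[ 0.65218299 -0.07689692  0.45      ]]
```

>>> apply_moves --motion '[{"x":1,"y":6,"z":1,"yaw":0,"hand":-1},{"x":2,"y":12,"z":2,"yaw":0,"hand":-1},{"x":4,"y":18,"z":2,"yaw":-5,"hand":-1},{"x":6,"y":24,"z":2,"yaw":-10,"hand":-1},{"x":8,"y":30,"z":2,"yaw":-16,"hand":-1},{"x":10,"y":36,"z":2,"yaw":-22,"hand":-1},{"x":13,"y":42,"z":2,"yaw":-28,"hand":-1},{"x":16,"y":47,"z":2,"yaw":-34,"hand":-1},{"x":20,"y":52,"z":2,"yaw":-40.5,"hand":-1},{"x":24,"y":56,"z":2,"yaw":-40.5,"hand":-1}]'

```text
clock: 1.75
position: [0.4923, -0.0104, 0.2473]
ee_rot: [3.107, -0.461, 0.002]
force: [0.7, -1.0, -0.2]
width: 0.011
gripper_force: 0.0
```

>>> apply_moves --motion '[{"x":2.5,"y":2,"z":-3,"yaw":0,"hand":-1},{"x":4.95,"y":4.05,"z":-7,"yaw":0,"hand":-1},{"x":4.95,"y":4.05,"z":-11,"yaw":0,"hand":-1},{"x":4.95,"y":4.05,"z":-13.4,"yaw":0,"hand":-1},{"x":4.95,"y":4.05,"z":-13.4,"yaw":0,"hand":-1},{"x":4.95,"y":4.05,"z":-13.4,"yaw":0,"hand":-1}]'

```text
clock: 2.5
position: [0.5415, 0.0283, 0.1138]
ee_rot: [-3.108, 0.459, -0.002]
force: [-0.1, -0.1, 0.5]
width: 0.004
gripper_force: 0.0
```

Run:
```python
from cell import *
import cv2,numpy as np
s=observe();print(s["position"],s["force"],s["width"])
a=[cv2.resize(get_image(c)[130:330,210:410],(400,400)) for c in("scene","top")]
cv2.imwrite("pics/b.png",np.hstack(a))
```

```text
[0.54147419 0.0282951  0.11384297] [-0.12944797 -0.13980214  0.50450131] 0.004257575434965418
```

View pics/b.png

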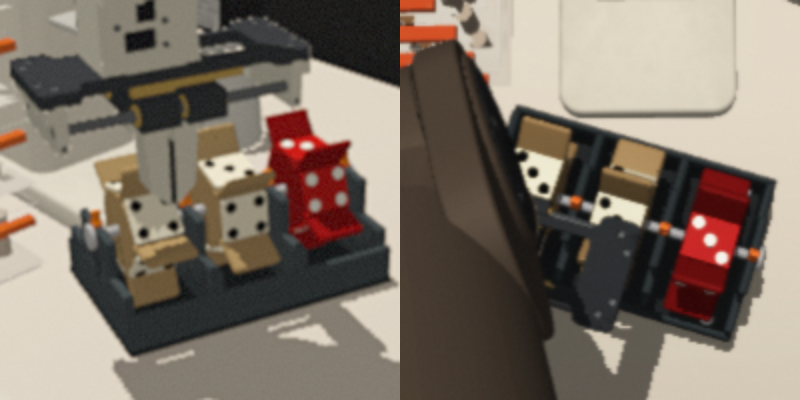

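>>> apply_moves --motion '[{"x":0.8,"y":-0.24,"z":0,"yaw":0,"hand":-1},{"x":1.6,"y":-0.48,"z":0,"yaw":0,"hand":-1},{"x":2.4,"y":-0.73,"z":0,"yaw":0,"hand":-1},{"x":3.2,"y":-0.97,"z":0,"yaw":0,"hand":-1},{"x":4.0,"y":-1.21,"z":0,"yaw":0,"hand":-1},{"x":4.8,"y":-1.45,"z":0,"yaw":0,"hand":-1},{"x":5.5,"y":-1.66,"z":0,"yaw":0,"hand":-1},{"x":6.1,"y":-1.84,"z":0,"yaw":0,"hand":-1},{"x":6.4,"y":-1.94,"z":0,"yaw":0,"hand":-1},{"x":6.4,"y":-1.94,"z":0,"yaw":0,"hand":-1}]'

```text
clock: 3.85
position: [0.6052, 0.0088, 0.1128]
ee_rot: [-3.108, 0.459, -0.001]
force: [-1.1, -0.1, 0.3]
width: 0.006
gripper_force: 0.2
```

>>> apply_moves --motion '[{"x":-1.5,"y":0.46,"z":0,"yaw":0,"hand":-1},{"x":-1.5,"y":0.46,"z":0,"yaw":0,"hand":-1},{"x":-1.5,"y":0.46,"z":3,"yaw":0,"hand":-1},{"x":-1.5,"y":0.46,"z":6,"yaw":0,"hand":-1},{"x":-1.5,"y":0.46,"z":6,"yaw":0,"hand":-1},{"x":-1,"y":-4,"z":6,"yaw":0,"hand":-1},{"x":-0.5,"y":-7.75,"z":6,"yaw":0,"hand":-1},{"x":0.2,"y":-7.75,"z":6,"yaw":0,"hand":-1},{"x":0.7,"y":-7.75,"z":6,"yaw":0,"hand":-1},{"x":0.7,"y":-7.75,"z":6,"yaw":0,"hand":-1}]'

```text
clock: 5.1
position: [0.6121, -0.0671, 0.1724]
ee_rot: [-3.108, 0.456, 0.0]
force: [0.3, 0.3, 1.1]
width: 0.005
gripper_force: 0.0
```

Run:
```python
from cell import *
import cv2,numpy as np
a=[cv2.resize(i,(400,400)) for i in(get_image("scene")[100:300,210:410],get_image("top")[130:330,210:410])]
cv2.imwrite("pics/c.png",np.hstack(a))
```

```text
(no output)
```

View pics/c.png

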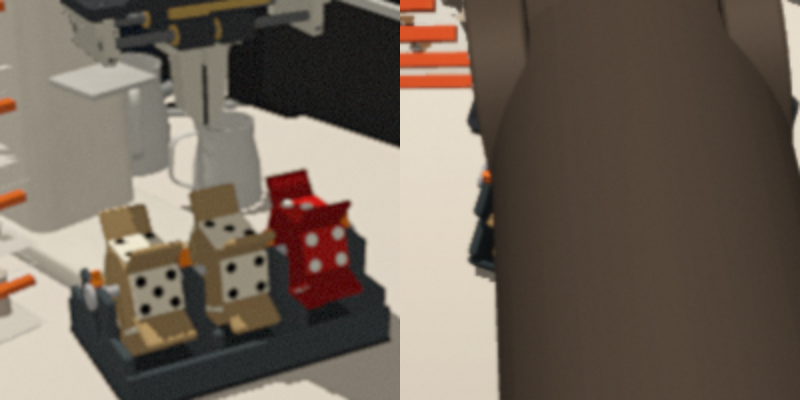

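>>> apply_moves --motion '[{"x":0.3,"y":-0.1,"z":0,"yaw":0,"hand":-1},{"x":0.3,"y":-0.1,"z":-3,"yaw":0,"hand":-1},{"x":0.3,"y":-0.1,"z":-5,"yaw":0,"hand":-1},{"x":0.3,"y":-0.1,"z":-6,"yaw":0,"hand":-1},{"x":0.3,"y":-0.1,"z":-6,"yaw":0,"hand":-1}]'

```text
clock: 5.82
position: [0.6146, -0.0696, 0.1124]
ee_rot: [3.108, -0.459, -0.001]
force: [-0.1, 0.1, 0.7]
width: 0.004
gripper_force: 0.0
```

>>> apply_moves --motion '[{"x":-0.8,"y":0.24,"z":0,"yaw":0,"hand":-1},{"x":-1.6,"y":0.48,"z":0,"yaw":0,"hand":-1},{"x":-2.4,"y":0.73,"z":0,"yaw":0,"hand":-1},{"x":-3.2,"y":0.97,"z":0,"yaw":0,"hand":-1},{"x":-4.0,"y":1.21,"z":0,"yaw":0,"hand":-1},{"x":-4.8,"y":1.45,"z":0,"yaw":0,"hand":-1},{"x":-5.5,"y":1.66,"z":0,"yaw":0,"hand":-1},{"x":-6.1,"y":1.84,"z":0,"yaw":0,"hand":-1},{"x":-6.4,"y":1.94,"z":0,"yaw":0,"hand":-1},{"x":-6.4,"y":1.94,"z":0,"yaw":0,"hand":-1}]'

```text
clock: 7.08
position: [0.5504, -0.0502, 0.1127]
ee_rot: [3.108, -0.459, -0.001]
force: [0.6, -1.1, 1.1]
width: 0.004
gripper_force: 0.2
```

>>> apply_moves --motion '[{"x":1.5,"y":-0.46,"z":0,"yaw":0,"hand":-1},{"x":1.5,"y":-0.46,"z":0,"yaw":0,"hand":-1},{"x":1.5,"y":-0.46,"z":4,"yaw":0,"hand":-1},{"x":1.5,"y":-0.46,"z":9,"yaw":0,"hand":-1},{"x":-2,"y":-3,"z":13,"yaw":0,"hand":-1},{"x":-7,"y":-6,"z":13,"yaw":0,"hand":-1},{"x":-11,"y":-10,"z":13,"yaw":0,"hand":-1},{"x":-14,"y":-15,"z":13,"yaw":0,"hand":-1},{"x":-17,"y":-20,"z":13,"yaw":0,"hand":-1},{"x":-19,"y":-25,"z":13,"yaw":0,"hand":-1}]'

```text
clock: 8.32
position: [0.3593, -0.3018, 0.243]
ee_rot: [3.108, -0.46, -0.0]
force: [0.9, -0.7, 0.1]
width: 0.003
gripper_force: 0.0
```

Run:
```python
from cell import *
import cv2,numpy as np
s=observe();print(s["position"],s["clock"])
a=[cv2.resize(i,(400,400),interpolation=cv2.INTER_CUBIC) for i in(get_image("scene")[165:315,240:390],get_image("top")[170:320,240:390])]
cv2.imwrite("pics/d.png",np.hstack(a))
```

```text
[ 0.35925251 -0.30178218  0.24296242] 8.325
```

View pics/d.png

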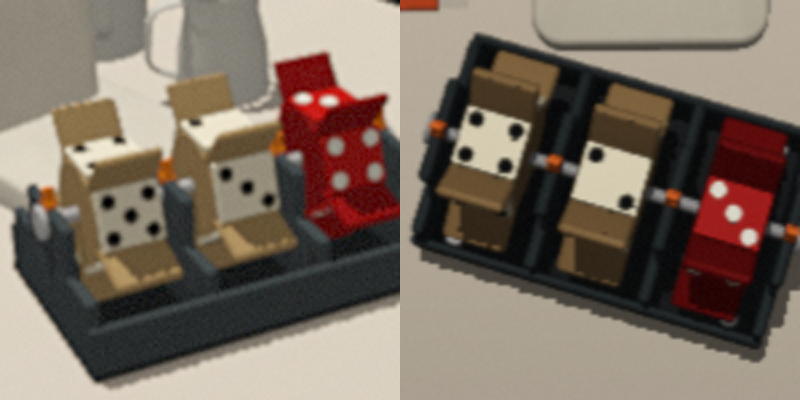

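Run:
```python
from h import *
from scipy.optimize import minimize_scalar
O=[.5676,-.0549];yaw=np.radians(-16.82)
for n,dy,q in(("tens",.072,(491,142)),("units",0,(611,178.5)),("till",-.072,(734,213))):
    q=(np.array(q)-[400,0])*150/400+[240,170]
    f=lambda ph:np.sum((proj([wheelpt(O,yaw,dy,ph,.037)],"top")[0]-q)**2)
    r=minimize_scalar(f,bounds=(-.9,.9),method="bounded");print(n,r.x,r.fun**.5)
```

```text
tens -0.014726485164337461 0.08529086482200844
units -0.02922655778434212 0.2189455478060227
till -0.0009496906521161998 0.18228192760647832
```

All three wheels are within 0.03 rad of their targets, so I'm handing in.

```bash
python3 -c "
from cell import *
print(sign_off())"
```

```text
the job is handed in; nothing more can be done
None
```

Order 42 is handed in: by the last picture the left wheel shows four dots, the middle wheel two and the red till wheel still three, each within about 0.03 rad of level, with the arm clear of everything; the sign-off call gave no verdict.

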